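# Switch the bench fan on with the flat screwdriver

### The job

Take the flat screwdriver with the box-shaped handle out of the tool block, put its blade into the slotted selector on the fan control box and turn the selector a quarter turn clockwise, up to its stop, so that the slot points at the long bar mark. Then slide the screwdriver back into the empty slot of the tool block, fully home. Turn the selector only with the screwdriver, never with the fingers, and leave the scraper standing in its own slot.

Things in the scene. Friction and masses are not known exactly. Their poses are not given: they have to be found in the camera images.
- fanbox: Pale green fan control box, fixed, 150 (x) x 130 (y) x 70 mm high. Origin at the centre of its underside, on the table; z up. The selector disc sits centred on its top. Outside the disc a small metal stud (box's +y side) marks the start position, a 20 mm long metal bar (+x side) the end position. A black cable gland sticks out 20 mm from its -y side.
- selector (a joint): Selector rotation, rad, about the vertical axis through the box's centre. 0: slot along the box's y axis (pointing at the stud); grows clockwise seen from above to a hard stop at 1.571, slot along the box's x axis (pointing at the long bar). Starts between 0 and 0.15. Friction about 0.08 N m; it stays where it is left.
- selector_slot (a point): Centre of the floor of the selector's slot, 75 mm above the table, turning with the selector; z up, y along the slot, x across it. The selector is a steel disc, 60 mm diameter, its top 86 mm above the table. The slot is 9 mm wide, 34 mm long (closed at both ends) and 11 mm deep with upright sides.
- block: Wooden tool block, fixed, 80 (x) x 190 (y) x 70 mm high. Origin at the centre of its underside; z up. Two upright slots go right through it, in line along its y axis, 96 mm apart, each 9 mm (x) by 30 mm (y). One holds the screwdriver, the other the scraper; which is which varies.
- slot_a (a point): Centre of the mouth of the block's +y slot, on the block's top face (70 mm above the table); axes as the block's, so the slot is long along y.
- slot_b (a point): Centre of the mouth of the block's -y slot, likewise.
- driver: Loose flat screwdriver, 0.18 kg, upright in one slot of the block, its handle resting on the block's top. Dark wooden box-shaped handle 26 (x) x 34 (y) x 85 mm tall; below it a straight flat steel blade 5 mm thick (x), 24 wide (y), 60 long. Origin: centre of the handle's underside, where the blade begins; z up. Same after half a turn about z. Grip across x, 45 mm above the origin.
- driver_tip (a point): Middle of the screwdriver blade's lower end, 60 mm below the driver's origin.
- scraper: Loose scraper standing in the other slot, its handle resting on the block's top: pale round turned wooden handle, 34 mm diameter at the foot and 28 mm above, 105 mm tall; flat blade 24 x 4 x 55 mm hidden in the block. Origin: centre of the handle's underside. To be left alone.

How it is judged:
On the way, in this order (a step that is already met when the one before it is completed fails the run):
1. the screwdriver's blade is in the selector's slot, at least 3 mm deep (horizontal distance between driver_tip and selector_slot below 0.01 m and z of driver_tip in the frame of selector_slot below 0.008 m), for 0.1 s.
2. the selector is turned to within about 10 degrees of its stop while the blade is in its slot (all of step 1 and value of joint selector above 1.4 rad), for 0.1 s.
At the end, for the whole second after the job is handed in: Selector at 1.40 rad or more (within 10 degrees of its stop); screwdriver upright (7 degrees), still, in the free slot: handle within 4 mm of the block's top and 10 mm of the slot's centre; scraper upright in the other slot (value of joint selector above 1.4 rad and ((horizontal distance between driver and slot_a below 0.01 m and z of driver in the frame of slot_a between -0.004 and 0.004 m) or (horizontal distance between driver and slot_b below 0.01 m and z of driver in the frame of slot_b between -0.004 and 0.004 m)) and angle between driver's own z axis and vertical below 0.12 rad and linear speed of driver below 0.02 m/s and horizontal distance between scraper and driver above 0.07 m and angle between scraper's own z axis and vertical below 0.15 rad); the robot touches nothing.
It fails at once if the fingers press on the selector (over 2 N) (contact force between the fingers and selector above 2 N).
It fails at once if the scraper is moved by more than 20 mm (distance of scraper from where it was at the start of the episode above 0.02 m).
It also fails if it takes over 58 s, if anything falls off the work surface, if the arm or the gripper's body presses on something with over 40 N, if the wrist force passes 120 N, or if a joint passes its speed limit or range.

### The arm

A 6-joint arm with a two-finger parallel gripper is mounted at the origin on the work surface. World frame = base frame: x ahead of the robot, y to its left, z up, the work surface at z = 0. Lengths are in m, angles in rad, forces in N, time in s.
With the tool pointing down it reaches from about 0.35 to 0.975 m from the base axis. Payload 4.9 kg.
Tool frame: the origin (TCP) lies midway between the tips of the shut fingers; the grasp point (between the pads) lies 19 mm behind it; z points along the fingers, y is the line along which they close (so a half turn about z gives the same grasp; the last joint's range is limited). The gripper opens to 85 mm and grips with 20 to 120 N. Pads are 22 mm wide; open, the fingers measure 114 mm over their backs; the gripper's body (76 mm by 85 mm) begins 54 mm behind the grasp point. The pads swing forward as they close: fully open they stand 13 mm farther back than shut.
Start: joints at [1.104, 0.053, 1.613, -0, 1.476, -0.119], TCP at [0.213, 0.588, 0.231] pointing down, gripper open.
Joint ranges: [-3.01, 3.01], [-1.01, 2.22], [0.06, 2.58], [-1.02, 4.17], [0.09, 2.62], [-3.14, 3.14]. Speed limits (rad/s): [2.57, 2.57, 3.14, 3.14, 3.14, 3.14].

### API

Orientations are given as a unit quaternion [w, x, y, z].
In Python, from plant import manip gives the robot as it stands.
- The arm moves only by the shell command python3 shift.py 'ROWS'. ROWS is a JSON list of rows, 1 to 5 of them, each an object with the fields aperture (the opening from 0.0 (shut) to 1.0 (fully open)), d (a list: dx, dy, dz in units of 20 mm), rot (a list: a rotation vector rx, ry, rz in units of 0.25 rad); a field left out counts as zero (the opening has to be given); each row shifts and turns the commanded pose from where the row before left it, along the tool's axes as they then stand; what a row does not reach is not made up. A row lasts 1/8 s, in which the tool goes at most 0.0625 m and 0.188 rad, less where a joint would pass 70% of its speed; a pose out of reach is approached as far as the arm can. The fingers move at their own pace and stop on an object; the grip force is fixed at half the most. Time passes only in rows, so rows that do not move let the fingers close. It prints the time, the measured TCP pose, the force, the opening and the grip force at its end. Input that does not fit is refused with a message, and nothing moves.
- manip.state(): the state, without advancing time (a new reading comes with each control period).
- manip.grab_frame(name): name is "scene" or "side" or "wrist"; returns the picture (400x640x3 uint8, red, green, blue); there is no depth.
- manip.camera_params(name): a dict with "intrinsics" (3x3 intrinsics, pixels), "xyz" and "orientation" of the camera in the world. Camera axes: x right, y down, z forward; pixel columns grow to the right and rows downward; lengths in m; the calibration is good to about 2 mm. A picture is of the moment at which its call begins: read the wrist's pose just before it. camera_params takes no time and is no camera call; for the wrist camera it gives the pose at the moment of the call.
- manip.job_done(): hands the job in; it is judged then, once.
The state is a dict: "time": time; "joint_pos": joint angles; "joint_vel": joint speeds; "joint_efforts": joint torques, N m; "tool_pos": TCP position; "tool_rot": TCP orientation; "contact_force": force on the tool from outside, world axes, zero at the start; "ft_torque": the same for the moment, N m; "gripper_width": opening from 0.0 (shut) to 1.0 (fully open); "grasp_force": force on a finger pad.
Only numpy, scipy, OpenCV 4.12 (cv2) and the standard library are available. Lean on these libraries where they do the work, as an engineer would, in place of code of your own. Each camera call takes 0.05 s, during which the arm holds its last target. There are 200 camera calls.

## Working session

There is one attempt and no reset: what is moved stays moved. The work goes in short steps, Python scripts to look and compute and a shell command to move; the robot and the scene stay as the last step left them, time stands still between calls to the robot, and variables do not carry over. Pictures are saved under pics/ and viewed, at most 10 in all, crops included, and the job is handed in when it is done.

```bash
ls; mkdir -p pics; python3 - <<'E'
from plant import manip
import cv2
for n in("scene","side"):
    f=manip.grab_frame(n); cv2.imwrite(f"pics/{n}0.png",f[:,:,::-1])
    print(n,manip.camera_params(n))
print(manip.state())
E
```

```text
pics
plant.py
shift.py
scene {'intrinsics': array([[486.12117949,   0.        , 315.99012015],
       [  0.        , 486.12117949, 197.13190919],
       [  0.        ,   0.        ,   1.        ]]), 'xyz': array([1.15391436, 0.02634289, 0.52991918]), 'orientation': array([-0.32161827,  0.6412231 ,  0.61749133, -0.32264389])}
side {'intrinsics': array([[393.49571799,   0.        , 323.91169575],
       [  0.        , 393.49571799, 197.87108508],
       [  0.        ,   0.        ,   1.        ]]), 'xyz': array([ 0.48134032, -0.56696693,  0.39486562]), 'orientation': array([-0.52782855,  0.84812145, -0.03167213,  0.03292273])}
{'time': 0.1, 'joint_pos': array([ 1.10398045e+00,  5.33189553e-02,  1.61417306e+00, -2.45425754e-07,
        1.47599478e+00, -1.19013740e-01]), 'joint_vel': array([-3.66571930e-04, -9.16875477e-04, -1.97963185e-03,  2.03461803e-06,
        1.87348429e-03, -2.29572228e-03]), 'joint_efforts': array([ 3.19439541e-04, -3.94908321e+01, -3.71362603e+01, -1.32690957e-04,
        3.90381902e-03,  6.35742445e-07]), 'tool_pos': array([0.21276997, 0.58706279, 0.23015874]), 'tool_rot': array([-2.73344222e-04,  1.73025794e-01,  9.84916838e-01, -9.06767037e-04]), 'contact_force': array([-0.32332203, -0.79021727, -0.11084433]), 'ft_torque': array([0.05433796, 0.00899894, 0.02163811]), 'grasp_force': 0.0, 'gripper_width': 1.0026148209633956}
```

View pics/scene0.png

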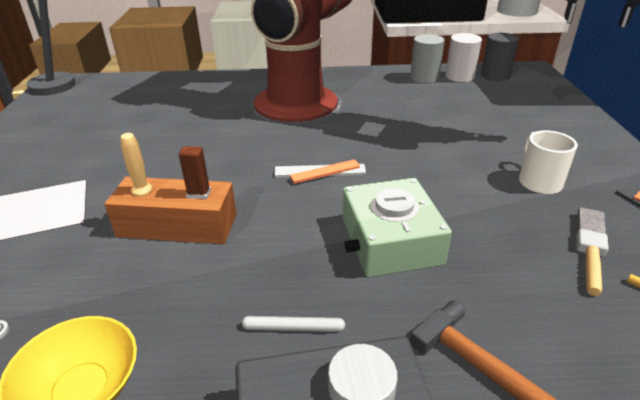

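View pics/side0.png

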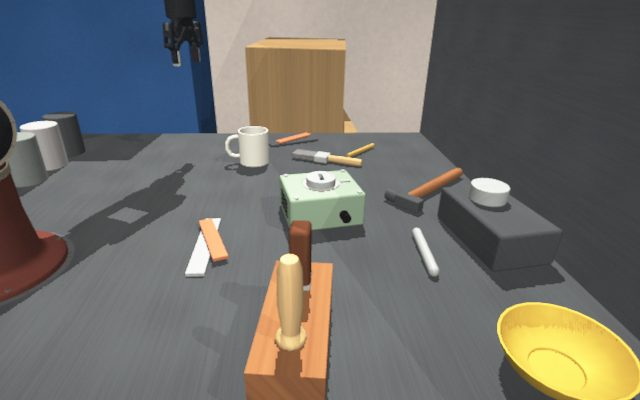

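The scene picture shows the block with its scraper (135,165) and dark driver (195,170), and the fan box with its selector at (396,203) and gland at (352,245). The side view agrees. Next, enlarged crops.

```bash
python3 - <<'E'
import cv2,numpy as np
a=cv2.imread("pics/scene0.png")
b=cv2.resize(a[125:250,100:240],None,fx=5,fy=4.6,interpolation=cv2.INTER_CUBIC)
b=cv2.resize(a[130:250,100:250],None,fx=5,fy=5,interpolation=cv2.INTER_CUBIC)
cv2.imwrite("pics/c1.png",b)
b=cv2.resize(a[170:275,335:455],None,fx=5.5,fy=5.5,interpolation=cv2.INTER_CUBIC)
cv2.imwrite("pics/c2.png",b)
E
```

```text
(no output)
```

View pics/c1.png

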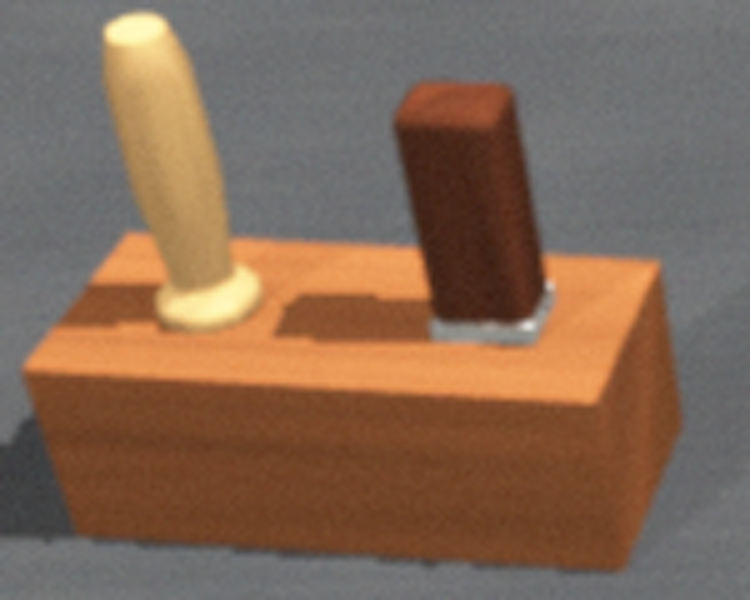

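View pics/c2.png

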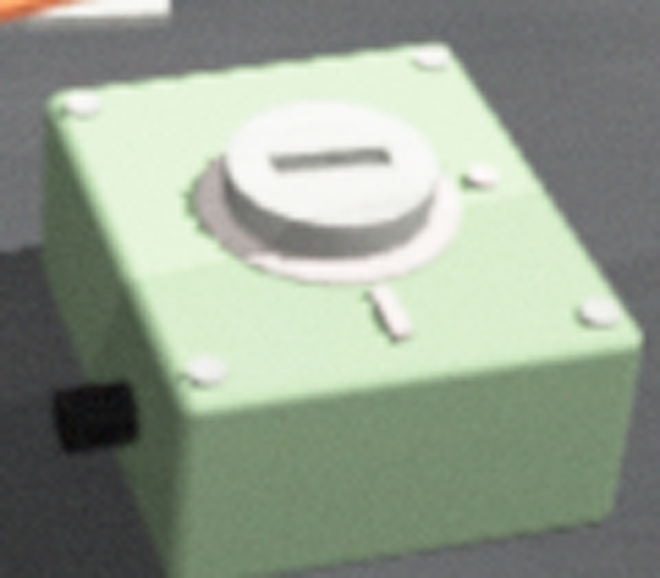

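Crop 1: the block's top corners are at (25,373), (600,404), (660,262) and (128,234). The driver's top face runs from (396,125) to (513,90), and the scraper is on the -y side. Crop 2: the box's top corners are at (48,100), (448,43), (641,345) and (185,412). The disc's slot runs from (272,163) to (390,157). It points at the stud (480,177), and the bar is at (390,315).

```bash
cat > h.py <<'E'
import numpy as np
from scipy.spatial.transform import Rotation as R
from plant import manip
def rot(q): return R.from_quat(np.r_[q[1:],q[0]])
def ray(c,uv,z):
    p=manip.camera_params(c) if isinstance(c,str) else c
    d=rot(p["orientation"]).apply(np.linalg.solve(p["intrinsics"],[*uv,1]))
    o=np.array(p["xyz"]); return o+d*(z-o[2])/d[2]
def proj(p,X):
    v=rot(p["orientation"]).inv().apply(np.array(X)-p["xyz"]); v=p["intrinsics"]@v; return v[:2]/v[2]
def togo(target,yaw):
    """target TCP xyz, world yaw of closing line(mod pi), tool down -> shift in tool axes"""
    s=manip.state(); T=rot(s["tool_rot"]); y=T.apply([0,1,0]); cur=np.arctan2(y[1],y[0])
    d=(yaw-cur+np.pi/2)%np.pi-np.pi/2
    z=T.apply([0,0,1])
    print("tcp",s["tool_pos"].round(4),"tilt",z.round(4),"closing yaw",round(cur,4),"j6",s["joint_pos"][5].round(3))
    print("tool shift",T.inv().apply(np.array(target)-s["tool_pos"]).round(4),"rz(tool)",round(-d,4),"F",s["contact_force"].round(1),"t",s["time"])
E
python3 - <<'E'
from h import *
def quad(n,pts,f,o,z):
    P=np.array([ray("scene",np.array(p)/f+o,z) for p in pts]); 
    print(n,P.round(4)[:,:2].tolist(),"c",P.mean(0).round(4),"sides",[round(float(np.linalg.norm(P[i]-P[i-1])),4) for i in range(len(P))]); return P
def ang(v): return round(float(np.arctan2(v[1],v[0])),4)
B=quad("block",[(25,373),(600,404),(660,262),(128,234)],5,(100,130),.07)
print("block y yaw",ang(B[1]-B[0]),ang(B[2]-B[3]))
D=quad("driver top",[(396,127),(499,131),(515,88),(413,83)],5,(100,130),.155)
print(ang(D[1]-D[0]),ang(D[2]-D[3]))
F=quad("box",[(48,100),(448,43),(641,345),(185,412)],5.5,(335,170),.07)
print("box y yaw",ang(F[1]-F[0]),ang(F[2]-F[3]),"x yaw",ang(F[3]-F[0]),ang(F[2]-F[1]))
S=quad("slot",[(273,164),(390,157)],5.5,(335,170),.086); print(ang(S[1]-S[0]))
quad("disc",[(224,166),(440,160),(332,102),(328,226)],5.5,(335,170),.086)
u=B[1]-B[0];u/=np.linalg.norm(u)
c=B.mean(0)
print("slots a,b",c+.048*u,c-.048*u)
E
```

```text
block [[0.5191, -0.3012], [0.545, -0.1138], [0.4661, -0.1038], [0.4386, -0.2914]] c [ 0.4922 -0.2025  0.07  ] sides [0.081, 0.1891, 0.0795, 0.1896]
block y yaw 1.4334 1.4254
driver top [[0.5156, -0.1679], [0.5198, -0.1362], [0.494, -0.1355], [0.4891, -0.1679]] c [ 0.5046 -0.1519  0.155 ] sides [0.0266, 0.032, 0.0258, 0.0328]
1.4408 1.4184
box [[0.4933, 0.084], [0.469, 0.2097], [0.6153, 0.2322], [0.6361, 0.1086]] c [0.5534 0.1586 0.07  ] sides [0.1448, 0.1281, 0.1479, 0.1253]
box y yaw 1.7615 1.7376 x yaw 0.1708 0.1524
slot [[0.5511, 0.1426], [0.5494, 0.1758]] c [0.5502 0.1592 0.086 ] sides [0.0333, 0.0333]
1.6194
disc [[0.5513, 0.1288], [0.5516, 0.1895], [0.5217, 0.164], [0.5802, 0.1534]] c [0.5512 0.1589 0.086 ] sides [0.038, 0.0607, 0.0393, 0.0595]
slots a,b [ 0.49876955 -0.15498939  0.07      ] [ 0.48561634 -0.25008405  0.07      ]
```

```bash
python3 - <<'E'
from h import *
togo([.50,.159,.33],0.05)
p=manip.camera_params("wrist");T=rot(manip.state()["tool_rot"])
print(p["intrinsics"],T.inv().apply(p["xyz"]-manip.state()["tool_pos"]),(T.inv()*rot(p["orientation"])).as_matrix().round(3))
E
```

```text
tcp [0.2128 0.5871 0.2302] tilt [-9.0e-04 -1.7e-03 -1.0e+00] closing yaw 1.223 j6 -0.119
tool shift [-0.4159 -0.3047 -0.0994] rz(tool) 1.173 F [-0.3 -0.8 -0.1] t 0.1
[[299.83134139   0.         319.7486021 ]
 [  0.         299.83134139 198.68945183]
 [  0.           0.           1.        ]] [ 0.06602802  0.00016075 -0.14296867] [[-0.    -0.966 -0.26 ]
 [ 1.    -0.     0.001]
 [-0.001 -0.26   0.966]]
```

Careful with the scale: shifts go in units of 20 mm and turns go in units of 0.25 rad. That gives: -0.042 m is -2.1, -0.0305 m is -1.525.

```bash
python3 shift.py '[{"aperture":1,"d":[-2.1,-1.525,-0.5]},{"aperture":1,"d":[-2.1,-1.525,-0.5]},{"aperture":1,"d":[-2.1,-1.525,-0.5]},{"aperture":1,"d":[-2.1,-1.525,-0.5]},{"aperture":1,"d":[-2.1,-1.525,-0.5]}]'; python3 shift.py '[{"aperture":1,"d":[-2.1,-1.525,-0.5]},{"aperture":1,"d":[-2.1,-1.525,-0.5]},{"aperture":1,"d":[-2.1,-1.525,-0.5]},{"aperture":1,"d":[-2.1,-1.525,-0.5]},{"aperture":1,"d":[-2.1,-1.525,-0.5]}]'; python3 shift.py '[{"aperture":1,"rot":[0,0,0.68]},{"aperture":1,"rot":[0,0,0.68]},{"aperture":1,"rot":[0,0,0.68]},{"aperture":1,"rot":[0,0,0.68]},{"aperture":1,"rot":[0,0,0.68]}]'; python3 shift.py '[{"aperture":1,"rot":[0,0,0.68]},{"aperture":1,"rot":[0,0,0.62]},{"aperture":1},{"aperture":1}]'
cat >> h.py <<'E'
def look(name,scale=None,crop=None):
    import cv2,pickle
    p=manip.camera_params("wrist"); f=manip.grab_frame("wrist")
    cv2.imwrite(f"pics/{name}.png",f[:,:,::-1]); pickle.dump(p,open(f"pics/{name}.pkl","wb"))
    return f,p
E
python3 - <<'E'
from h import *
look("w1"); togo([.4988,-.155,.30],-.1414)
E
```

```text
time: 0.72
tool_pos: [0.3589, 0.371, 0.2811]
tool_rot: [-0.0, 0.173, 0.985, -0.0]
contact_force: [0.8, -0.2, 1.3]
gripper_width: 0.999
grasp_force: 0.0
time: 1.35
tool_pos: [0.5044, 0.1561, 0.3312]
tool_rot: [-0.0, 0.173, 0.985, -0.0]
contact_force: [1.3, 1.0, 0.2]
gripper_width: 0.996
grasp_force: 0.0
time: 1.98
tool_pos: [0.5036, 0.1576, 0.3306]
tool_rot: [-0.0, 0.566, 0.824, -0.0]
contact_force: [-0.2, -0.6, 0.7]
gripper_width: 1.001
grasp_force: 0.0
time: 2.48
tool_pos: [0.5038, 0.1576, 0.331]
tool_rot: [-0.0, 0.689, 0.725, -0.0]
contact_force: [-0.2, 0.1, -0.5]
gripper_width: 0.998
grasp_force: 0.0
tcp [0.5038 0.1577 0.3311] tilt [-4.e-04 -1.e-04 -1.e+00] closing yaw 0.0497 j6 0.113
tool shift [-0.312  -0.0205  0.0311] rz(tool) 0.1911 F [0.5 0.2 0. ] t 2.525
```

View pics/w1.png

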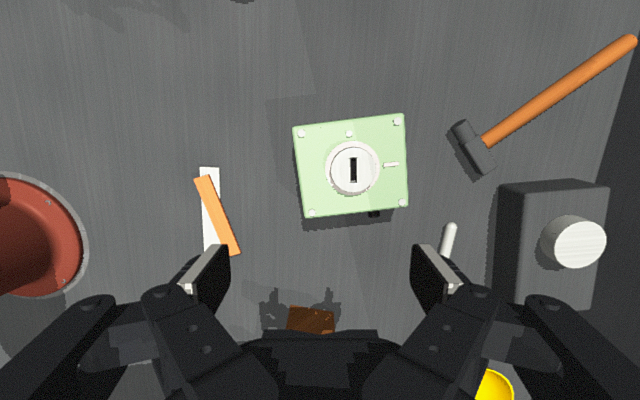

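The wrist picture shows the selector at (352,169), its slot nearly upright in the image, the bar at (391,165) and the stud at (349,134). I'll measure these with image code.

```bash
python3 - <<'E'
from h import *
import cv2,pickle
p=pickle.load(open("pics/w1.pkl","rb"));a=cv2.imread("pics/w1.png")
def rect(m,z,off):
    c=max(cv2.findContours(m,0,1)[0],key=cv2.contourArea); r=cv2.minAreaRect(c); q=cv2.boxPoints(r)
    P=np.array([ray(p,x/8+off,z) for x in q])
    l=[np.linalg.norm(P[i]-P[i-1]) for i in range(4)]; i=int(np.argmax(l)); v=P[i]-P[i-1]
    print("c",P.mean(0).round(4),"sides",np.round(l,4),"yaw",(np.arctan2(v[1],v[0])%np.pi).round(4),(q/8+off).round(1).tolist())
g=cv2.resize(cv2.cvtColor(a,6)[140:200,322:382],None,fx=8,fy=8,interpolation=cv2.INTER_CUBIC)
off=np.array([322,140])-.44
for th in(90,110,130):
    m=(g<th).astype(np.uint8)*255; k=np.zeros_like(m);cv2.circle(k,(240,240),110,255,-1)
    rect(m&k,.086,off)
# bar, stud, disc centre
for n,uv,z in(("bar",(391,165),.071),("stud",(349,134),.071)): print(n,ray(p,uv,z).round(4))
cv2.imwrite("pics/c3.png",cv2.resize(a[105:225,282:422],None,fx=5,fy=5,interpolation=cv2.INTER_CUBIC))
E
```

```text
c [0.5469 0.1608 0.086 ] sides [0.0317 0.0071 0.0317 0.0073] yaw 1.6663 [[350.2, 157.5], [355.7, 157.4], [356.0, 181.4], [350.5, 181.5]]
c [0.5468 0.1606 0.086 ] sides [0.0323 0.0077 0.0323 0.0079] yaw 1.6594 [[349.9, 157.3], [355.9, 157.3], [356.1, 181.8], [350.1, 181.9]]
c [0.5468 0.1606 0.086 ] sides [0.0327 0.0082 0.0327 0.0084] yaw 1.6594 [[349.7, 157.2], [356.1, 157.2], [356.2, 181.9], [349.9, 182.0]]
bar [0.5994 0.1672 0.071 ]
stud [0.5396 0.2052 0.071 ]
```

View pics/c3.png

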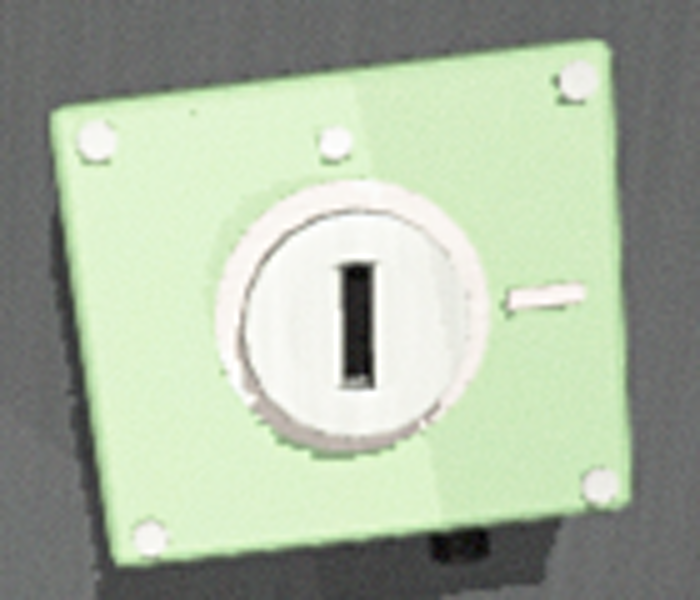

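Converted, -0.0625 m is -3.125, -0.0445 m is -2.225, 0.1 rad is 0.4.

```bash
python3 shift.py '[{"aperture":1,"d":[-3.125,-0.2,0]},{"aperture":1,"d":[-3.125,-0.2,0]},{"aperture":1,"d":[-3.125,-0.2,0]},{"aperture":1,"d":[-2.225,-0.2,0],"rot":[0,0,0.4]},{"aperture":1,"rot":[0,0,0.364]}]'; python3 shift.py '[{"aperture":1},{"aperture":1}]'
python3 - <<'E'
from h import *
look("w2"); togo([.4988,-.155,.30],-.1414)
E
```

```text
time: 3.15
tool_pos: [0.4987, -0.0773, 0.3311]
tool_rot: [0.0, 0.758, 0.652, -0.0]
contact_force: [-0.7, 0.9, 0.6]
gripper_width: 1.004
grasp_force: 0.0
time: 3.4
tool_pos: [0.4991, -0.074, 0.3313]
tool_rot: [-0.0, 0.755, 0.656, 0.0]
contact_force: [-0.1, 0.7, -0.3]
gripper_width: 0.999
grasp_force: 0.0
tcp [ 0.4991 -0.0739  0.3313] tilt [ 0. -0. -1.] closing yaw -0.1406 j6 -0.154
tool shift [-0.0803  0.0111  0.0313] rz(tool) 0.0008 F [0.  0.7 0.8] t 3.45
```

View pics/w2.png

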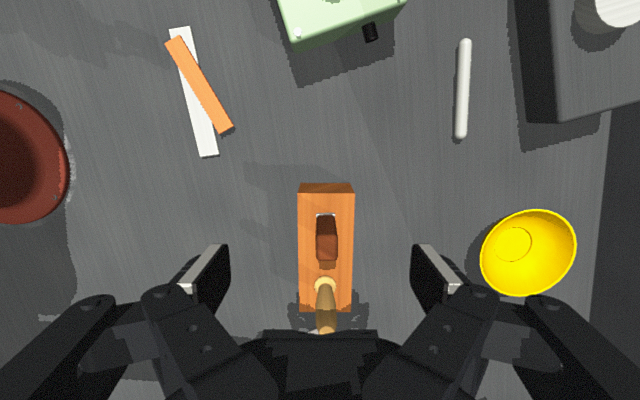

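The picture shows the block top from x = 298 to 355, with its far edge at y = 195. The driver handle is centred near (326,240), its top face toward (327,252), and the scraper is at (325,300).

```bash
python3 - <<'E'
from h import *
import cv2,pickle
p=pickle.load(open("pics/w2.pkl","rb"));a=cv2.imread("pics/w2.png")
# predicted pixels from the scene estimate
u=np.array([np.cos(1.4294),np.sin(1.4294),0]);x=np.array([u[1],-u[0],0]);c=np.array([.4922,-.2025,.07])
print("pred block", [proj(p,c+sx*.04*x+sy*.095*u).round(1).tolist() for sx,sy in((-1,1),(1,1),(1,-1),(-1,-1))])
d=c+.048*u
print("pred handle top",[proj(p,d+[0,0,.085]+sx*.013*x+sy*.017*u).round(1).tolist() for sx,sy in((-1,1),(1,1),(1,-1),(-1,-1))])
print("pred handle foot",[proj(p,d+sx*.013*x+sy*.017*u).round(1).tolist() for sx,sy in((-1,1),(1,1))])
cv2.imwrite("pics/c4.png",cv2.resize(a[175:275,270:380],None,fx=6,fy=6,interpolation=cv2.INTER_CUBIC))
E
```

```text
pred block [[299.2, 192.0], [356.9, 192.0], [352.8, 310.9], [301.3, 310.8]]
pred handle top [[318.4, 235.3], [341.2, 235.3], [340.6, 262.5], [318.4, 262.4]]
pred handle foot [[318.7, 212.6], [337.1, 212.6]]
```

View pics/c4.png

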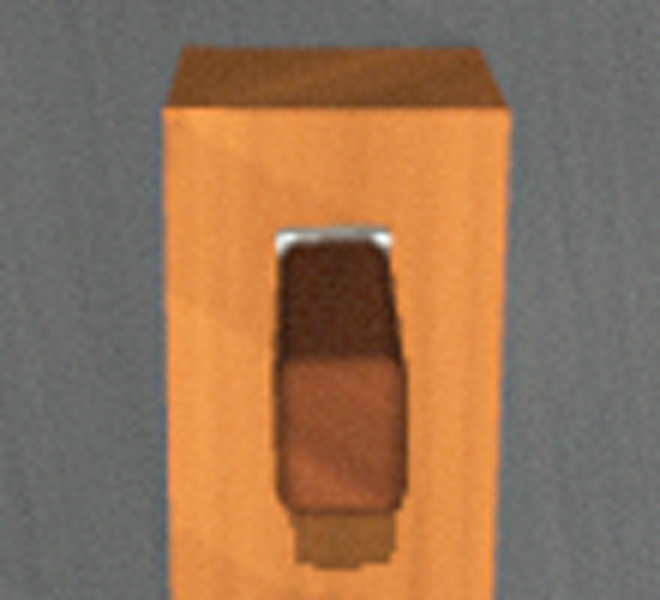

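The crop puts the block's top corners at (297.2,192.8) and (355,193.3), and the handle top's centre at (327,247.4). That is about 3 mm in -x from the scene estimate, the same offset as at the selector, so I'll take the mean.

```bash
python3 - <<'E'
from h import *
togo([.4972,-.154,.095],-.141)
E
```

```text
tcp [ 0.4991 -0.0739  0.3313] tilt [ 0. -0. -1.] closing yaw -0.1406 j6 -0.154
tool shift [-0.0795  0.0093  0.2363] rz(tool) 0.0004 F [0.  0.7 0.8] t 3.45
```

Converted, 0.06 m is 3, 0.05 m is 2.5.

```bash
python3 shift.py '[{"aperture":1,"d":[-2,0.235,0]},{"aperture":1,"d":[-1.975,0.23,0]},{"aperture":1,"d":[0,0,3]},{"aperture":1,"d":[0,0,3]},{"aperture":1,"d":[0,0,2.5]}]'; python3 shift.py '[{"aperture":1,"d":[0,0,1.75]},{"aperture":1,"d":[0,0,1.565]},{"aperture":1},{"aperture":1}]'
python3 - <<'E'
from h import *
togo([.4972,-.154,.095],-.141)
E
```

```text
time: 4.08
tool_pos: [0.4965, -0.1536, 0.1589]
tool_rot: [-0.0, 0.755, 0.656, -0.0]
contact_force: [0.5, -0.3, 0.5]
gripper_width: 0.999
grasp_force: 0.0
time: 4.58
tool_pos: [0.4979, -0.1545, 0.0965]
tool_rot: [0.001, 0.755, 0.655, 0.0]
contact_force: [0.2, -0.4, 0.4]
gripper_width: 0.996
grasp_force: 0.0
tcp [ 0.4979 -0.1545  0.0965] tilt [ 1.8e-03 -9.0e-04 -1.0e+00] closing yaw -0.1419 j6 -0.302
tool shift [ 0.0004 -0.0008  0.0015] rz(tool) -0.0009 F [ 0.2 -0.4  0.4] t 4.575
```

```bash
python3 shift.py '[{"aperture":0},{"aperture":0},{"aperture":0},{"aperture":0},{"aperture":0}]';  python3 shift.py '[{"aperture":0},{"aperture":0},{"aperture":0},{"aperture":0}]'
```

```text
time: 5.2
tool_pos: [0.4973, -0.1546, 0.0956]
tool_rot: [0.0, 0.756, 0.655, 0.0]
contact_force: [-0.3, 0.2, 2.8]
gripper_width: 0.301
grasp_force: 52.4
time: 5.7
tool_pos: [0.4973, -0.1546, 0.0956]
tool_rot: [0.0, 0.756, 0.655, 0.0]
contact_force: [-1.8, -0.4, 4.8]
gripper_width: 0.299
grasp_force: 52.6
```

```bash
python3 shift.py '[{"aperture":0,"d":[0,0,-0.5]},{"aperture":0,"d":[0,0,-1]},{"aperture":0,"d":[0,0,-1.5]},{"aperture":0,"d":[0,0,-1.5]},{"aperture":0,"d":[0,0,-1.5]}]';  python3 shift.py '[{"aperture":0,"d":[0,0,-1.5]},{"aperture":0},{"aperture":0}]'
python3 - <<'E'
from h import *
f,p=look("w3")
togo([.5489,.160,.2456],1.66-np.pi/2)
s=manip.state();T=rot(s["tool_rot"])
# handle top expected at tool (0,0): z_tool = -(85-45)-19 mm
P=[s["tool_pos"]+T.apply([a,b,-.059]) for a,b in((.017,-.013),(.017,.013),(-.017,.013),(-.017,-.013))]
print([proj(p,q).round(1).tolist() for q in P])
import cv2
cv2.imwrite("pics/w3c.png",cv2.resize(f[180:380,220:420,::-1],None,fx=3,fy=3,interpolation=cv2.INTER_CUBIC))
E
```

```text
time: 6.32
tool_pos: [0.4964, -0.1541, 0.2152]
tool_rot: [-0.001, 0.756, 0.655, -0.0]
contact_force: [0.9, -0.6, -1.5]
gripper_width: 0.297
grasp_force: 52.2
time: 6.7
tool_pos: [0.4962, -0.1541, 0.2432]
tool_rot: [-0.001, 0.756, 0.655, -0.001]
contact_force: [-0.5, 0.5, -1.8]
gripper_width: 0.296
grasp_force: 52.2
tcp [ 0.496  -0.154   0.2426] tilt [-0.0033  0.0016 -1.    ] closing yaw -0.143 j6 -0.301
tool shift [ 0.3183  0.0076 -0.0027] rz(tool) -0.2322 F [ 0.4  0.2 -2.2] t 6.75
[[278.4, 279.2], [361.0, 279.2], [357.5, 367.6], [281.9, 367.7]]
```

View pics/w3c.png

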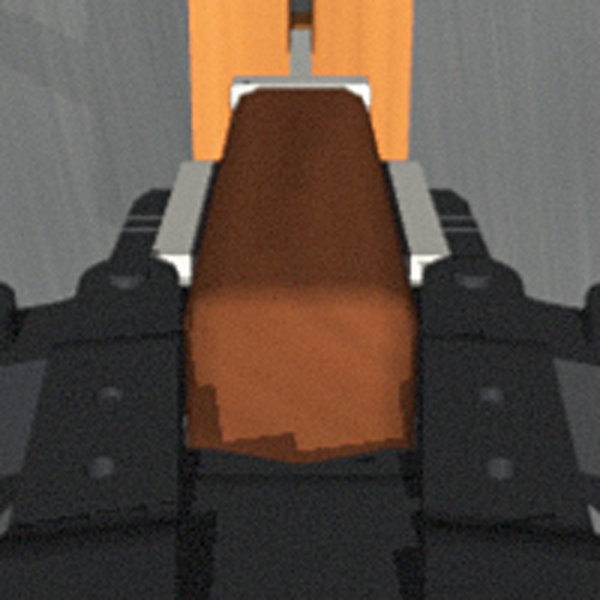

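The held handle shows square and centred: top edge x from 283 to 357 against 278 to 361 predicted, collar centred at 320. So the wrist camera is unbiased along the closing line, and I'll use its selector estimate of about (0.547, 0.160) with slot yaw 1.645.

Converted, 0.06 m is 3, 0.0013 m is 0.065.

```bash
python3 shift.py '[{"aperture":0,"d":[3,0.065,0]},{"aperture":0,"d":[3,0.065,0]},{"aperture":0,"d":[3,0.065,0]},{"aperture":0,"d":[3,0.065,0]},{"aperture":0,"d":[3,0.065,0]}]';  python3 shift.py '[{"aperture":0,"d":[0.9,0,0],"rot":[0,0,-0.4]},{"aperture":0,"rot":[0,0,-0.464]},{"aperture":0},{"aperture":0}]'
python3 - <<'E'
from h import *
togo([.5472,.160,.185],1.645-np.pi/2)
E
```

```text
time: 7.38
tool_pos: [0.5453, 0.1434, 0.2427]
tool_rot: [-0.001, 0.756, 0.655, -0.001]
contact_force: [1.3, -1.0, -0.7]
gripper_width: 0.301
grasp_force: 52.1
time: 7.88
tool_pos: [0.5482, 0.1591, 0.2437]
tool_rot: [-0.001, 0.682, 0.732, -0.001]
contact_force: [0.2, -1.0, -2.0]
gripper_width: 0.297
grasp_force: 52.1
tcp [0.5482 0.1591 0.2437] tilt [-2.e-03 -3.e-04 -1.e+00] closing yaw 0.071 j6 0.081
tool shift [ 0.001  -0.0008  0.0587] rz(tool) -0.0032 F [ 0.2 -1.  -2. ] t 7.875
```

Converted, -0.0008 m is -0.04, 0.03 m is 1.5.

```bash
python3 shift.py '[{"aperture":0,"d":[0.05,-0.04,1.5]},{"aperture":0,"d":[0,0,1.5]},{"aperture":0,"d":[0,0,0.4]},{"aperture":0}]';  python3 shift.py '[{"aperture":0,"d":[0,0,0.15]},{"aperture":0,"d":[0,0,0.15]},{"aperture":0}]'
python3 - <<'E'
from h import *
togo([.5472,.160,.164],1.645-np.pi/2)
E
```

```text
time: 8.38
tool_pos: [0.5477, 0.16, 0.1768]
tool_rot: [-0.0, 0.681, 0.732, -0.0]
contact_force: [-0.7, 0.1, -1.1]
gripper_width: 0.3
grasp_force: 52.1
time: 8.75
tool_pos: [0.5479, 0.1603, 0.1713]
tool_rot: [0.0, 0.681, 0.732, 0.0]
contact_force: [0.0, 0.0, -0.9]
gripper_width: 0.299
grasp_force: 52.1
tcp [0.5479 0.1603 0.1713] tilt [ 4.e-04  0.e+00 -1.e+00] closing yaw 0.0729 j6 0.081
tool shift [-0.0003 -0.0008  0.0073] rz(tool) -0.0013 F [ 0.   0.  -0.9] t 8.75
```

```bash
python3 shift.py '[{"aperture":0,"d":[-0.015,-0.03,0.1]},{"aperture":0,"d":[0,0,0.1]},{"aperture":0}]';  python3 shift.py '[{"aperture":0,"d":[0,0,0.1]},{"aperture":0,"d":[0,0,0.05]},{"aperture":0}]'
```

```text
time: 9.12
tool_pos: [0.5471, 0.16, 0.1667]
tool_rot: [-0.0, 0.681, 0.732, -0.0]
contact_force: [-0.3, -0.2, -1.5]
gripper_width: 0.297
grasp_force: 52.1
time: 9.5
tool_pos: [0.5472, 0.1599, 0.1639]
tool_rot: [-0.0, 0.681, 0.732, -0.0]
contact_force: [0.6, 0.2, -1.1]
gripper_width: 0.303
grasp_force: 52.1
```

The blade is in the slot with no contact force. Now I'll turn clockwise.

Converted, 0.16 rad is 0.64.

```bash
python3 shift.py '[{"aperture":0,"rot":[0,0,0.48]},{"aperture":0,"rot":[0,0,0.64]},{"aperture":0,"rot":[0,0,0.64]},{"aperture":0,"rot":[0,0,0.64]},{"aperture":0}]';  python3 - <<'E'
from h import *
togo([.5472,.160,.164],0); print(manip.state()["ft_torque"].round(3))
E
python3 shift.py '[{"aperture":0,"rot":[0,0,0.64]},{"aperture":0,"rot":[0,0,0.64]},{"aperture":0,"rot":[0,0,0.64]},{"aperture":0,"rot":[0,0,0.64]},{"aperture":0}]';  python3 - <<'E'
from h import *
togo([.5472,.160,.164],0); print(manip.state()["ft_torque"].round(3))
E
```

```text
time: 10.12
tool_pos: [0.5473, 0.16, 0.1641]
tool_rot: [0.0, 0.866, 0.499, 0.0]
contact_force: [0.9, 0.6, -1.7]
gripper_width: 0.296
grasp_force: 52.0
tcp [0.5473 0.16   0.1641] tilt [ 2.e-04 -0.e+00 -1.e+00] closing yaw -0.525 j6 0.679
tool shift [-0.     -0.0001  0.0001] rz(tool) -0.525 F [ 0.9  0.6 -1.7] t 10.125
[-0.014 -0.097  0.052]
time: 10.75
tool_pos: [0.5474, 0.1598, 0.1641]
tool_rot: [0.0, 0.979, 0.202, 0.0]
contact_force: [0.5, -0.8, -1.6]
gripper_width: 0.295
grasp_force: 52.0
tcp [0.5474 0.1598 0.1641] tilt [ 5.e-04 -3.e-04 -1.e+00] closing yaw -1.1631 j6 1.317
tool shift [-0.0001 -0.0002  0.0001] rz(tool) -1.1631 F [ 0.5 -0.8 -1.6] t 10.75
[-0.123 -0.143  0.035]
```

Converted, 0.1 rad is 0.4.

```bash
python3 shift.py '[{"aperture":0,"rot":[0,0,0.4]},{"aperture":0,"rot":[0,0,0.4]},{"aperture":0,"rot":[0,0,0.24]},{"aperture":0}]';  python3 - <<'E'
from h import *
togo([.5472,.160,.164],0); print(manip.state()["ft_torque"].round(3))
E
python3 shift.py '[{"aperture":0,"rot":[0,0,0.24]},{"aperture":0}]';  python3 - <<'E'
from h import *
togo([.5472,.160,.164],0); print(manip.state()["ft_torque"].round(3))
E
python3 shift.py '[{"aperture":0,"rot":[0,0,0.2]},{"aperture":0}]';  python3 - <<'E'
from h import *
togo([.5472,.160,.164],0); print(manip.state()["ft_torque"].round(3))
E
```

```text
time: 11.25
tool_pos: [0.5474, 0.1598, 0.1641]
tool_rot: [0.0, 0.997, 0.074, 0.0]
contact_force: [0.5, -0.2, -1.6]
gripper_width: 0.301
grasp_force: 52.0
tcp [0.5474 0.1598 0.1641] tilt [ 5.e-04 -4.e-04 -1.e+00] closing yaw -1.423 j6 1.577
tool shift [-0.0002 -0.0003  0.0001] rz(tool) -1.423 F [ 0.5 -0.2 -1.6] t 11.25
[-0.172 -0.217  0.047]
time: 11.5
tool_pos: [0.5474, 0.1598, 0.1641]
tool_rot: [0.0, 0.999, 0.044, 0.0]
contact_force: [1.1, -0.8, -2.1]
gripper_width: 0.295
grasp_force: 52.0
tcp [0.5474 0.1598 0.1641] tilt [ 4.e-04 -4.e-04 -1.e+00] closing yaw -1.4837 j6 1.638
tool shift [-0.0002 -0.0002  0.0001] rz(tool) -1.4837 F [ 1.1 -0.8 -2.1] t 11.5
[-0.236 -0.244  0.086]
time: 11.75
tool_pos: [0.5474, 0.1598, 0.1641]
tool_rot: [0.0, 1.0, 0.018, 0.0]
contact_force: [1.2, -0.5, -1.7]
gripper_width: 0.299
grasp_force: 52.0
tcp [0.5474 0.1598 0.1641] tilt [ 4.e-04 -4.e-04 -1.e+00] closing yaw -1.5343 j6 1.688
tool shift [-0.0002 -0.0002  0.0001] rz(tool) -1.5343 F [ 1.2 -0.5 -1.7] t 11.75
[-0.383 -0.255  0.109]
```

```bash
for i in 1; do python3 shift.py '[{"aperture":0,"rot":[0,0,0.2]},{"aperture":0}]';  python3 - <<'E'
from h import *
togo([.5472,.160,.164],0); print(manip.state()["ft_torque"].round(3))
E
done
python3 shift.py '[{"aperture":0,"rot":[0,0,0.2]},{"aperture":0}]';  python3 - <<'E'
from h import *
togo([.5472,.160,.164],0); print(manip.state()["ft_torque"].round(3))
f,p=look("w4")
import cv2
a=cv2.imread("pics/w4.png");cv2.imwrite("pics/w4c.png",cv2.resize(a[100:400,150:500],(700,600)))
E
```

```text
time: 12.0
tool_pos: [0.5474, 0.1598, 0.1641]
tool_rot: [0.0, 1.0, -0.007, 0.0]
contact_force: [1.9, -1.7, -2.3]
gripper_width: 0.296
grasp_force: 52.1
tcp [0.5474 0.1598 0.1641] tilt [ 4.e-04 -5.e-04 -1.e+00] closing yaw -1.5846 j6 1.738
tool shift [-0.0002 -0.0002  0.0001] rz(tool) 1.557 F [ 1.9 -1.7 -2.3] t 12.0
[-0.452 -0.304  0.012]
time: 12.25
tool_pos: [0.5474, 0.1598, 0.1641]
tool_rot: [0.0, 0.999, -0.032, 0.0]
contact_force: [1.7, -2.3, -1.9]
gripper_width: 0.295
grasp_force: 52.1
tcp [0.5474 0.1598 0.1641] tilt [ 3.e-04 -6.e-04 -1.e+00] closing yaw -1.6343 j6 1.788
tool shift [-0.0002 -0.0002  0.0001] rz(tool) 1.5073 F [ 1.7 -2.3 -1.9] t 12.25
[-0.489 -0.382  0.328]
```

```bash
python3 shift.py '[{"aperture":0,"rot":[0,0,0.16]},{"aperture":0},{"aperture":0}]';  python3 - <<'E'
from h import *
togo([.5472,.160,.164],0); print(manip.state()["ft_torque"].round(3))
E
python3 shift.py '[{"aperture":0,"rot":[0,0,-0.32]},{"aperture":0,"rot":[0,0,-0.32]},{"aperture":0}]';  python3 - <<'E'
from h import *
togo([.5472,.160,.164],0); print(manip.state()["ft_torque"].round(3))
E
```

```text
time: 12.68
tool_pos: [0.5473, 0.1598, 0.1641]
tool_rot: [0.0, 0.999, -0.052, 0.0]
contact_force: [1.3, -2.4, -1.1]
gripper_width: 0.3
grasp_force: 52.1
tcp [0.5473 0.1598 0.1641] tilt [ 1.e-04 -6.e-04 -1.e+00] closing yaw -1.6754 j6 1.829
tool shift [-0.0001 -0.0002  0.0001] rz(tool) 1.4662 F [ 1.3 -2.4 -1.1] t 12.675
[-0.663 -0.256  0.62 ]
time: 13.05
tool_pos: [0.5471, 0.1603, 0.164]
tool_rot: [-0.0, 1.0, 0.026, -0.0]
contact_force: [-0.0, -0.3, -1.0]
gripper_width: 0.298
grasp_force: 52.2
tcp [0.5471 0.1603 0.164 ] tilt [-5.e-04  1.e-03 -1.e+00] closing yaw -1.5183 j6 1.672
tool shift [0.0001 0.0003 0.    ] rz(tool) -1.5183 F [-0.  -0.3 -1. ] t 13.05
[-0.224 -0.115  0.039]
```

Torque rose to 0.62 N m, which is the hard stop. Now I'll lift out and turn back.

Converted, -0.03 m is -1.5, -0.02 m is -1, -0.17 rad is -0.68.

```bash
python3 shift.py '[{"aperture":0,"d":[0,0,-0.5]},{"aperture":0,"d":[0,0,-1]},{"aperture":0,"d":[0,0,-1.5]},{"aperture":0,"d":[0,0,-1.5]},{"aperture":0,"rot":[0,0,-0.68]}]'; python3 shift.py '[{"aperture":0,"rot":[0,0,-0.68]},{"aperture":0,"rot":[0,0,-0.68]},{"aperture":0,"rot":[0,0,-0.68]},{"aperture":0,"rot":[0,0,-0.68]},{"aperture":0,"rot":[0,0,-0.68]}]'; python3 shift.py '[{"aperture":0,"rot":[0,0,-0.68]},{"aperture":0,"rot":[0,0,-0.68]},{"aperture":0,"rot":[0,0,-0.06]},{"aperture":0}]'; python3 - <<'E'
from h import *
togo([.4967,-.1548,.245],-.1414)
import cv2
f=manip.grab_frame("scene");cv2.imwrite("pics/s5.png",f[:,:,::-1])
f,p=look("w5")
# slot in wrist view at this pose
c=proj(p,[.547,.160,.086]); print("selector px",c)
E
```

```text
time: 13.68
tool_pos: [0.5493, 0.1606, 0.2601]
tool_rot: [-0.001, 0.993, 0.114, 0.004]
contact_force: [-0.3, 0.0, -1.6]
gripper_width: 0.298
grasp_force: 52.2
time: 14.3
tool_pos: [0.5476, 0.1604, 0.2561]
tool_rot: [0.0, 0.858, 0.514, 0.001]
contact_force: [0.1, -0.6, -1.3]
gripper_width: 0.298
grasp_force: 52.2
time: 14.8
tool_pos: [0.5474, 0.1601, 0.255]
tool_rot: [0.0, 0.756, 0.654, 0.001]
contact_force: [-0.3, 0.4, -1.7]
gripper_width: 0.298
grasp_force: 52.2
tcp [0.5474 0.1601 0.255 ] tilt [ 1.1e-03  4.0e-04 -1.0e+00] closing yaw -0.1442 j6 0.298
tool shift [-0.319  -0.0049  0.0098] rz(tool) -0.0028 F [-0.3  0.4 -1.7] t 14.8
selector px [319.52185763 182.62553957]
```

```bash
python3 - <<'E'
from h import *
import cv2
a=cv2.imread("pics/s5.png");b=cv2.imread("pics/w5.png")
A=cv2.resize(a[170:250,340:440],(400,320),interpolation=2); B=cv2.resize(b[120:240,260:380],(400,400),interpolation=2)
o=np.zeros((400,800,3),np.uint8);o[:320,:400]=A;o[:,400:]=B;cv2.imwrite("pics/v10.png",o)
E
python3 shift.py '[{"aperture":0,"d":[-3,-0.05,0]},{"aperture":0,"d":[-3,-0.05,0]},{"aperture":0,"d":[-3,-0.05,0]},{"aperture":0,"d":[-3,-0.05,0]},{"aperture":0,"d":[-3,-0.05,0]}]'; python3 shift.py '[{"aperture":0,"d":[-0.95,0,0],"rot":[0,0,-0.012]},{"aperture":0},{"aperture":0}]'; python3 - <<'E'
from h import *
togo([.4967,-.1548,.170],-.1414)
E
```

```text
time: 15.52
tool_pos: [0.4993, -0.1381, 0.2544]
tool_rot: [0.0, 0.756, 0.655, 0.0]
contact_force: [0.4, -0.1, -2.3]
gripper_width: 0.298
grasp_force: 52.3
time: 15.9
tool_pos: [0.4973, -0.1544, 0.254]
tool_rot: [-0.0, 0.754, 0.656, 0.0]
contact_force: [0.8, -0.5, -1.5]
gripper_width: 0.296
grasp_force: 52.3
tcp [ 0.4973 -0.1544  0.254 ] tilt [ 1.e-04  5.e-04 -1.e+00] closing yaw -0.139 j6 -0.305
tool shift [-0.0005 -0.0005  0.084 ] rz(tool) 0.0024 F [ 0.8 -0.5 -1.5] t 15.9
```

View pics/v10.png

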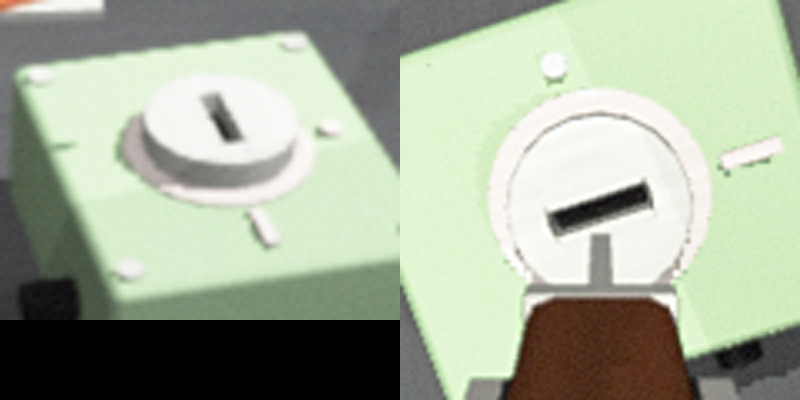

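Both views show the slot now pointing at the long bar, in the right half running from (550,220) to (652,190) with the bar at (750,155). Next is returning the driver.

```bash
python3 shift.py '[{"aperture":0,"d":[-0.025,-0.025,2],"rot":[0,0,0.008]},{"aperture":0,"d":[0,0,2]},{"aperture":0,"d":[0,0,0.5]},{"aperture":0}]'; python3 shift.py '[{"aperture":0,"d":[0,0,0.25]},{"aperture":0,"d":[0,0,0.25]},{"aperture":0}]'; python3 - <<'E'
from h import *
togo([.4967,-.1548,.0960],-.1414)
E
```

```text
time: 16.4
tool_pos: [0.4968, -0.1548, 0.1641]
tool_rot: [-0.0, 0.755, 0.656, -0.0]
contact_force: [-0.0, -0.4, -0.6]
gripper_width: 0.297
grasp_force: 52.3
time: 16.77
tool_pos: [0.4966, -0.1556, 0.1542]
tool_rot: [0.0, 0.755, 0.656, 0.0]
contact_force: [0.4, -0.1, -1.2]
gripper_width: 0.295
grasp_force: 52.4
tcp [ 0.4966 -0.1556  0.1542] tilt [ 2.e-04 -1.e-04 -1.e+00] closing yaw -0.1411 j6 -0.306
tool shift [ 0.0008 -0.0001  0.0582] rz(tool) 0.0003 F [ 0.4 -0.1 -1.2] t 16.775
```

No contact. The tip should be just below the mouth; I'll continue in slow steps.

Converted, 0.006 m is 0.3, 0.005 m is 0.25.

```bash
python3 shift.py '[{"aperture":0,"d":[0.035,0,0.25]},{"aperture":0,"d":[0,0,0.3]},{"aperture":0}]'; python3 shift.py '[{"aperture":0,"d":[0,0,0.4]},{"aperture":0,"d":[0,0,0.4]},{"aperture":0,"d":[0,0,0.4]},{"aperture":0}]'; python3 shift.py '[{"aperture":0,"d":[0,0,0.4]},{"aperture":0,"d":[0,0,0.35]},{"aperture":0,"d":[0,0,0.2]},{"aperture":0}]'; python3 - <<'E'
from h import *
togo([.4967,-.1548,.0956],-.1414)
E
```

```text
time: 17.15
tool_pos: [0.4961, -0.1546, 0.142]
tool_rot: [-0.001, 0.755, 0.656, -0.0]
contact_force: [0.1, -0.4, -1.5]
gripper_width: 0.293
grasp_force: 52.4
time: 17.65
tool_pos: [0.496, -0.1545, 0.1177]
tool_rot: [-0.001, 0.755, 0.656, -0.0]
contact_force: [0.3, 0.6, -1.4]
gripper_width: 0.295
grasp_force: 52.4
time: 18.15
tool_pos: [0.4964, -0.1547, 0.0995]
tool_rot: [-0.0, 0.755, 0.656, -0.0]
contact_force: [-0.4, 0.7, -1.6]
gripper_width: 0.298
grasp_force: 52.4
tcp [ 0.4964 -0.1547  0.0995] tilt [-8.e-04  4.e-04 -1.e+00] closing yaw -0.141 j6 -0.304
tool shift [-0.      0.0003  0.0039] rz(tool) 0.0004 F [-0.4  0.7 -1.6] t 18.15
```

```bash
python3 shift.py '[{"aperture":0,"d":[0,0,0.1]},{"aperture":0,"d":[0,0,0.075]},{"aperture":0}]'; python3 shift.py '[{"aperture":0,"d":[0,0,0.035]},{"aperture":0}]'
```

```text
time: 18.52
tool_pos: [0.4966, -0.1548, 0.0964]
tool_rot: [-0.0, 0.755, 0.656, -0.0]
contact_force: [0.1, 0.5, -1.0]
gripper_width: 0.294
grasp_force: 52.4
time: 18.77
tool_pos: [0.4967, -0.1548, 0.0958]
tool_rot: [0.0, 0.755, 0.656, -0.0]
contact_force: [1.0, -0.1, -1.0]
gripper_width: 0.298
grasp_force: 52.4
```

Careful with the scale: shifts go in units of 20 mm and turns go in units of 0.25 rad. That gives: -0.05 m is -2.5, 0.05 m is 2.5.

```bash
python3 shift.py '[{"aperture":0.5},{"aperture":1},{"aperture":1},{"aperture":1},{"aperture":1}]'; python3 shift.py '[{"aperture":1},{"aperture":1,"d":[0,0,-1]},{"aperture":1,"d":[0,0,-2]},{"aperture":1,"d":[0,0,-2.5]},{"aperture":1,"d":[0,0,-2.5]}]'; python3 shift.py '[{"aperture":1,"d":[0,0,-2.5]},{"aperture":1,"d":[2.5,0,-1.3]},{"aperture":1,"d":[1.5,0,0]},{"aperture":1},{"aperture":1}]'; python3 - <<'E'
from h import *
import cv2,pickle
f,p=look("w6"); togo([.4991,-.0739,.3313],-.1406)
a=cv2.imread("pics/w2.png").astype(int);b=cv2.imread("pics/w6.png").astype(int)
g=manip.grab_frame("scene")[:,:,::-1].astype(int);s=cv2.imread("pics/scene0.png").astype(int)
d=np.abs(g-s).max(2)[125:250,100:245]>40; print("scene diff px",d.sum(), np.argwhere(d).mean(0) if d.any() else "")
dk=lambda im:(im.max(2)<95)&(im[:,:,2]>im[:,:,0]+25)
for im in(s,g):
    m=dk(im)[140:205,170:225]; print("handle",m.sum(),np.argwhere(m).mean(0),np.argwhere(m).min(0),np.argwhere(m).max(0))
E
```

```text
time: 19.4
tool_pos: [0.4967, -0.1548, 0.0958]
tool_rot: [0.0, 0.755, 0.656, 0.0]
contact_force: [0.3, -0.4, 0.4]
gripper_width: 1.004
grasp_force: 0.0
time: 20.02
tool_pos: [0.4964, -0.1547, 0.2571]
tool_rot: [-0.0, 0.755, 0.656, -0.0]
contact_force: [0.3, -0.1, 0.1]
gripper_width: 1.0
grasp_force: 0.0
time: 20.65
tool_pos: [0.5077, -0.076, 0.3312]
tool_rot: [-0.0, 0.755, 0.656, -0.0]
contact_force: [-0.0, -0.2, 0.5]
gripper_width: 1.004
grasp_force: 0.0
tcp [ 0.5077 -0.0763  0.3312] tilt [-1.1e-03 -1.0e-04 -1.0e+00] closing yaw -0.1418 j6 -0.152
tool shift [ 0.0012 -0.0088 -0.0001] rz(tool) -0.0012 F [ 0.2 -0.8  1.4] t 20.7
scene diff px 1682 [25.29904875 19.78359096]
handle 895 [33.39888268 24.46927374] [11  9] [53 38]
handle 862 [33.86078886 23.6287703 ] [12  8] [54 37]
```

```bash
python3 - <<'E'
from h import *
import cv2
g=manip.grab_frame("scene")[:,:,::-1].astype(int);s=cv2.imread("pics/scene0.png").astype(int)
d=np.abs(g-s).max(2)>40
for r in range(125,250,10): print(r,"".join("#" if d[r:r+10,c:c+8].mean()>.3 else "." for c in range(60,300,8)))
for im in(s,g):
    m=((im[:,:,2]>170)&(im[:,:,1]>130)&(im[:,:,0]<170)&(im[:,:,2]-im[:,:,0]>50))[125:205,110:165]; q=np.argwhere(m)
    print("scraper",m.sum(),q.mean(0),q.min(0),q.max(0))
E
```

```text
125 .....#######..................
135 ...#######....................
145 ..######.#....................
155 .#######......................
165 ######........................
175 #####...#.....................
185 #####.........................
195 ####..........................
205 ######........................
215 ####..........................
225 ####..........................
235 ####..........................
245 ####..........................
scraper 1620 [53.0617284  27.49012346] [8 0] [79 54]
scraper 1513 [54.35492399 27.87111699] [8 0] [79 54]
```

```bash
python3 -c "
from plant import manip
print(manip.job_done())"
```

```text
the job is handed in; nothing more can be done
None
```

The selector is turned to its stop with the slot pointing at the long bar, the screwdriver is back fully home in its slot, the scraper is still standing in its own slot, and the job was handed in at about 21 s; no verdict was returned.

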